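# Make up two lamp kits

## Robot

A 7-joint arm with a two-finger parallel gripper is mounted at the origin on the work surface. World frame = base frame: x ahead of the robot, y to its left, z up, the work surface at z = 0. Lengths are in m, angles in rad, forces in N, time in s.
With the tool pointing down it reaches from about 0.425 to 0.875 m from the base axis. Payload 4.7 kg.
Tool frame: the origin (TCP) lies at the very end of the fingers, on their centre line; the grasp point (between the pads) lies behind it (ctrl.tcp_to_grasp is the z of the grasp point in the tool frame, in m); z points along the fingers, y is the line along which they close (so a half turn about z gives the same grasp; the last joint's range is limited). The gripper opens to 87 mm and grips with 3 to 60 N. Pads are 19 mm wide; open, the fingers measure 117 mm over their backs; the gripper's body (75 mm by 190 mm) begins 51 mm behind the grasp point.
Start: joints at [0.014, 0.321, -0.07, 1.45, 0.023, 1.371, -0.057], TCP at [0.65, -0, 0.223] pointing down, gripper open.
Joint ranges: [-2.86, 2.86], [-0.3, 2.09], [-1.38, 1.24], [0.06, 2.45], [-1.56, 4.7], [0.09, 2.05], [-2.69, 2.69]. Speed limits (rad/s): [2.57, 2.57, 3.14, 3.14, 3.14, 3.14, 3.14].

## Interface

Orientations are given as a rotation vector (axis times angle).
In Python, from bench import ctrl gives the robot as it stands.
- The arm moves only by the tool step_arm, never from a script. Its argument "targets" is a list of rows, each a list of 7 numbers: the shift along the world's x, y, z in cm, then the turn, a rotation vector about the world's x, y, z in degrees, then the opening, from 0 (shut) to 1 (fully open). A call has exactly 5 rows; each row shifts and turns the commanded pose from where the row before left it; what a row does not reach is not made up. A row lasts 1/12 s, in which the tool goes at most 41.7 mm and 7.16 degrees, less where a joint would pass 70% of its speed; a pose out of reach is approached as far as the arm can. A call with a gripper value outside its range is refused whole. The fingers move at their own pace and stop on an object; "force" is the grip in N (left out, the last holds). Time passes only in rows, so rows that do not move let the fingers close, or fill a call up. It gives the time, the measured TCP pose, the force, the opening and the grip force at its end, in the units of the state.
- ctrl.get_state(): the state, without advancing time (a new reading comes with each control period).
- ctrl.get_image(name): name is "scene" or "side" or "wrist"; returns (picture, depth): 480x640x3 uint8, red, green, blue; 480x640 float32, m along the optical axis (not along the pixel's ray), 0 where there is no reading.
- ctrl.camera_params(name): a dict with "intrinsics" (3x3 intrinsics, pixels), "rvec" (rotation vector, rad) and "tvec" (3), from world to camera coordinates, as OpenCV has them; the wrist camera has in their place "hand_eye" (4x4, takes a point from camera to tool coordinates, whose origin is the TCP and whose axes are the flange's). Camera axes: x right, y down, z forward; pixel columns grow to the right and rows downward; lengths in m; the calibration is good to about 2 mm. A picture is of the moment at which its call begins: read the wrist's pose just before it. camera_params takes no time and is no camera call.
- ctrl.close_job(): hands the job in; it is judged then, once.
The state is a dict: "time": time; "joint_positions": joint angles; "qd": joint speeds; "joint_torque": joint torques, N m; "position": TCP position; "tool_rot": TCP orientation; "ft_force": force on the tool from outside, world axes, zero at the start; "torque": the same for the moment, N m; "grip_width": opening from 0.0 (shut) to 1.0 (fully open); "grip_force": force on a finger pad.
Only numpy, scipy, OpenCV 4.12 (cv2) and the standard library are available. Lean on these libraries where they do the work, as an engineer would, in place of code of your own. Each camera call takes 0.05 s, during which the arm holds its last target. There are 200 camera calls.

## Task

Make up the parts kits for the next two lamps, one part to a compartment, counting from the end of the tray that has the steel tab. Two-compartment tray: large bulb body, then square LED module; three-compartment tray: small bulb body, round LED module, then capacitor. Set every part down upright and flat on its compartment's floor, do not drop or throw any, and leave the solder reel and the glue pot standing where they are.

Things in the scene. Friction and masses are not known exactly. Their poses are not given: they have to be found in the camera images.
- tray2: plywood kit tray fixed to the bench, two compartments in a row along y, 164 mm long (y), 84 wide (x), floor 3 thick, walls 4 thick and 10 high from the bench, compartments 76 x 76 inside. A steel tab 40 wide sticks out 21 mm at its +y end only. Origin: centre of the underside, on the bench; z up. Compartment centres from the tab end: y = +40 and -40 mm (x = 0).
- tray3: plywood kit tray fixed to the bench, three compartments in a row along y, 244 mm long (y), 84 wide (x), floor 3 thick, walls 4 thick and 10 high from the bench, compartments 76 x 76 inside. A steel tab 40 wide sticks out 21 mm at its +y end only. Origin: centre of the underside, on the bench; z up. Compartment centres from the tab end: y = +80, 0 and -80 mm (x = 0).
- large_body: the large bulb body, a white plastic flared skirt standing on its wide rim (52 mm diameter), narrowing upwards to a plain steel lamp cap, 24 mm diameter, from 50 mm up to the top at 78 mm; grip the cap. 60 g or so. Origin: centre of the underside, z up the axis.
- small_body: the small bulb body, same form but smaller, rim 38 mm diameter, steel lamp cap 20 mm diameter from 30 mm up to the top at 56 mm; grip the cap. Origin: centre of the underside, z up the axis.
- round_module: the round LED module: finned aluminium disc, 40 mm diameter and 24 mm high, six small yellow LED chips in a ring on its white top face. Origin: centre of the underside, z up through the LED face.
- square_module: the square LED module: finned aluminium block 34 x 34 mm and 24 mm high, one round yellow LED patch on its white top face. Its sides are parallel to its x and y axes. Origin: centre of the underside, z up through the LED face.
- capacitor: the capacitor: upright can with a plastic sleeve and a bare metal top with a cross mark, 25 mm diameter, 40 mm high. Origin: centre of the underside, z up the axis.
- solder_reel: a reel of solder that is not part of any kit: two black flanges 50 mm diameter round a silvery winding, 38 mm high, standing flat on the bench, loose. Origin: centre of the underside.
- glue_pot: a glue pot that is not part of any kit: round jar with a white lid, 40 mm diameter, 52 mm high, loose on the bench. Origin: centre of the underside.
Not all that is in view belongs to the job. Leave any orange look-alike of the large_body alone. What is shaped like the tray2 but black is not meant.

How it is judged:
By the outcome, as a careful person would: the job done as asked, in the order asked, and still so for the second after the job is handed in, with the robot touching nothing.
It also fails if it takes over 101 s, if anything falls off the work surface, if the arm or the gripper's body presses on something with over 40 N, if the wrist force passes 120 N, or if a joint passes its speed limit or range.

## Working session

There is one attempt and no reset: what is moved stays moved. The work goes in short steps, Python scripts to look and compute and a tool call to move; the robot and the scene stay as the last step left them, time stands still between calls to the robot, and variables do not carry over. Pictures are saved under pics/ and viewed, at most 14 in all, crops included, and the job is handed in when it is done.

Besides the shell and the picture viewer there is one more tool, called as name(argument=value, ...) on one line, values as JSON. step_arm: Moves the arm, as the interface text tells. Its arguments: {"type":"object","properties":{"targets":{"type":"array"},"force":{"type":"number"}},"required":["targets"]}

```bash
ls; mkdir -p pics; cat > h.py <<'E'
import numpy as np, cv2
from bench import ctrl
from scipy.spatial.transform import Rotation as R
def cam(name):
    p=ctrl.camera_params(name); K=np.array(p["intrinsics"])
    if name=="wrist":
        s=ctrl.get_state(); T=np.eye(4); T[:3,:3]=R.from_rotvec(s["tool_rot"]).as_matrix(); T[:3,3]=s["position"]
        return K, T@np.array(p["hand_eye"])
    M=np.eye(4); M[:3,:3]=R.from_rotvec(np.ravel(p["rvec"])).as_matrix(); M[:3,3]=np.ravel(p["tvec"])
    return K, np.linalg.inv(M)
def shot(name,fn):
    K,T=cam(name); im,d=ctrl.get_image(name)
    cv2.imwrite(f"pics/{fn}.png",im[:,:,::-1]); np.savez(f"pics/{fn}.npz",im=im,d=d,K=K,T=T)
    return cloud(fn)
def cloud(fn):
    z=np.load(f"pics/{fn}.npz"); d=z["d"]; v,u=np.mgrid[:480,:640]
    ray=np.stack([u,v,np.ones_like(u)],-1)@np.linalg.inv(z["K"]).T
    P=(ray*d[...,None])@z["T"][:3,:3].T+z["T"][:3,3]; P[d==0]=np.nan
    return z["im"],P
E
python3 - <<'E'
from h import *
print(ctrl.tcp_to_grasp, ctrl.get_state())
for n in ("scene","side","wrist"):
    im,P=shot(n,n+"0"); K,T=cam(n); print(n,T[:3,3],T[:3,2])
print(ctrl.camera_params("wrist")["hand_eye"])
E
```

```text
pics
-0.0187 {'time': 0.0, 'joint_positions': array([ 0.01411519,  0.32186345, -0.07007337,  1.45168234,  0.02259934,
        1.37078836, -0.05691625]), 'qd': array([-2.64880901e-04,  8.86781588e-04, -2.08442057e-03,  3.52621482e-04,
        3.88382833e-06, -9.07822667e-04, -9.69463721e-04]), 'joint_torque': array([-2.58547143e-04, -4.91284704e+01, -4.03903294e-01, -3.12526345e+01,
       -6.40594075e-02,  4.37659642e-02,  1.61017233e-04]), 'position': array([ 6.49443878e-01, -6.67861102e-05,  2.21431471e-01]), 'tool_rot': array([-2.22052817, -2.22050236,  0.00227918]), 'ft_force': array([ 0.35567203, -0.04696643, -0.56810922]), 'torque': array([ 0.02295286, -0.0075091 ,  0.0020087 ]), 'grip_force': 0.0, 'grip_width': 1.0003402923895652}
scene [1.04731128 0.25056542 0.7039931 ] [-0.65457768 -0.27992025 -0.70226256]
side [ 0.2227287  -0.63843015  0.7651529 ] [ 0.19817538  0.64515438 -0.73790402]
wrist [0.6489497  0.06813204 0.38385549] [ 2.75308533e-04 -2.51187110e-01 -9.67938510e-01]
[[ 1.33963124e-03 -9.67957492e-01 -2.51110530e-01  6.81494313e-02]
 [ 9.99998146e-01  9.49297469e-04  1.67555360e-03 -8.62536605e-04]
 [-1.38348607e-03 -2.51112309e-01  9.67956969e-01 -1.62120051e-01]
 [ 0.00000000e+00  0.00000000e+00  0.00000000e+00  1.00000000e+00]]
```

View pics/scene0.png

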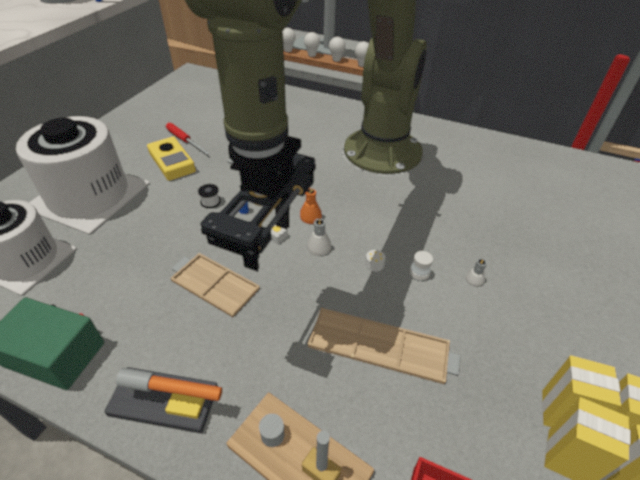

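View pics/side0.png

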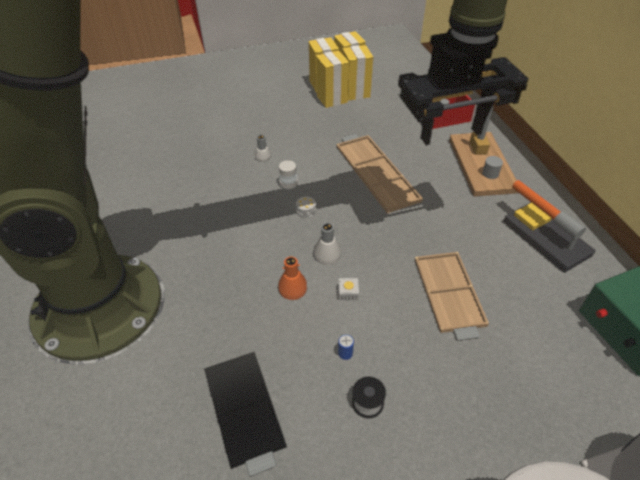

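The scene view shows tray2 (215,283), tray3 (380,345), large body (319,238), and the round module in shadow (375,260). In the side view, from top to bottom: small body (262,148), glue pot (288,170), round module (307,207), large body (327,243), square module (348,288), capacitor (346,347) and reel (369,397). The orange decoy is at (292,277) and the black tray at (245,408). tray2's tab is at (467,334) and tray3's at (350,138).

```bash
cat > m.py <<'E'
from h import *
names={"large":(327,243),"small":(262,148),"round":(307,207),"square":(348,288),"cap":(346,347),"reel":(369,397),"glue":(288,170),"orange":(292,277)}
def run(side,scene):
    ims,Ps=cloud(side); imc,Pc=cloud(scene)
    bench=Ps[330:360,560:575] if 0 else Ps[430:460,300:340].reshape(-1,3)
    print("bench z side",np.nanmedian(bench[:,2]),np.nanstd(bench[:,2]))
    A=np.vstack([Ps.reshape(-1,3),Pc.reshape(-1,3)]); src=np.r_[np.zeros(480*640),np.ones(480*640)]
    for n,(u,v) in names.items():
        c=np.nanmedian(Ps[v-4:v+5,u-4:u+5].reshape(-1,3),axis=0)[:2]
        out=[n]
        for s in (0,1):
            for _ in range(4):
                m=(src==s)&(np.hypot(A[:,0]-c[0],A[:,1]-c[1])<.045)&(A[:,2]>.012)&(A[:,2]<.1)
                Q=A[m]
                if len(Q)<5: break
                zt=np.percentile(Q[:,2],97); t=Q[Q[:,2]>zt-.006]
            if len(Q)<5: out.append(None); continue
            out.append((len(t),np.round(zt,4),np.round(t[:,:2].mean(0),4),np.round((t[:,:2].min(0)+t[:,:2].max(0))/2,4),np.round(np.ptp(t[:,:2],axis=0),3)))
        print(*out,sep="\n   ")
    for n,P,im,poly in (("tray2s",Ps,ims,[(405,245),(470,240),(500,330),(435,340)]),("tray3s",Ps,ims,[(330,138),(372,130),(428,200),(385,218)]),("tray2c",Pc,imc,[(165,283),(200,250),(265,290),(237,320)]),("tray3c",Pc,imc,[(300,345),(320,305),(455,340),(448,385)])):
        mk=np.zeros((480,640),np.uint8); cv2.fillPoly(mk,[np.array(poly)],1)
        hsv=cv2.cvtColor(im,cv2.COLOR_RGB2HSV)
        m=(mk>0)&(hsv[...,1]>60)&(hsv[...,0]<25)&(P[...,2]<.02)
        Q=P[m]; (c,wh,a)=cv2.minAreaRect((Q[:,:2]*1000).astype(np.float32))
        print(n,len(Q),np.round(c,1),np.round(wh,1),round(a,1),"z pct",np.round(np.percentile(Q[:,2],[5,50,95]),4))
run("side0","scene0")
E
python3 m.py
```

```text
bench z side 0.0003378682100362851 0.0012858141478281815
large
   (115, np.float64(0.0793), array([ 0.4241, -0.0125]), array([ 0.4244, -0.011 ]), array([0.023, 0.025]))
   (82, np.float64(0.0776), array([ 0.4282, -0.0078]), array([ 0.4256, -0.0086]), array([0.025, 0.024]))
small
   (50, np.float64(0.0572), array([0.3741, 0.3169]), array([0.3745, 0.3187]), array([0.019, 0.023]))
   (70, np.float64(0.0565), array([0.3775, 0.3217]), array([0.3767, 0.3214]), array([0.02 , 0.019]))
round
   (217, np.float64(0.0272), array([0.4188, 0.1151]), array([0.4193, 0.1172]), array([0.039, 0.044]))
   (229, np.float64(0.0254), array([0.4221, 0.1192]), array([0.4198, 0.1186]), array([0.04 , 0.039]))
square
   (303, np.float64(0.0276), array([ 0.4324, -0.1107]), array([ 0.4334, -0.1106]), array([0.041, 0.041]))
   (109, np.float64(0.0255), array([ 0.4391, -0.1029]), array([ 0.4386, -0.103 ]), array([0.034, 0.032]))
cap
   (172, np.float64(0.0425), array([ 0.3878, -0.2256]), array([ 0.3878, -0.2251]), array([0.024, 0.024]))
   (14, np.float64(0.0281), array([ 0.3941, -0.2116]), array([ 0.3929, -0.2127]
[... 270 characters left out ...]
0535), array([0.4058, 0.2086]), array([0.4059, 0.2094]), array([0.035, 0.038]))
   (209, np.float64(0.0524), array([0.4095, 0.2134]), array([0.4088, 0.213 ]), array([0.037, 0.036]))
orange
   (135, np.float64(0.0792), array([ 0.3398, -0.0712]), array([ 0.3403, -0.0693]), array([0.023, 0.026]))
   (66, np.float64(0.0772), array([ 0.3441, -0.0653]), array([ 0.3414, -0.0648]), array([0.024, 0.02 ]))
tray2s 3626 [ 611.  -156.3] [175.7  91. ] 81.6 z pct [0.0012 0.0038 0.0109]
tray3s 2979 [606.8 192.8] [ 95.2 260.2] 7.0 z pct [0.0006 0.0036 0.0106]
tray2c 2780 [ 610.4 -158.2] [165.7  84.7] 81.0 z pct [-0.0005  0.0019  0.009 ]
tray3c 5777 [606.  186.8] [ 87.8 247. ] 6.7 z pct [0.0001 0.0025 0.0094]
```

View pics/wrist0.png

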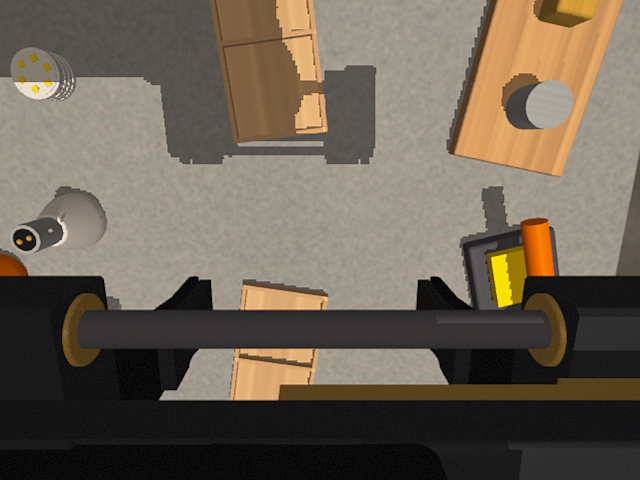

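The wrist view shows the round module (40,73), the large body's cap (25,238), tray3's near end (275,100), tray2's end (285,300), and the board with the posts at right. Next I'll measure these from the wrist depth, and check the tabs and the tall neighbours.

```bash
python3 - <<'E'
from h import *
im,P=cloud("wrist0")
print("bench",np.nanmedian(P[200:230,250:350,2]))
Q=P.reshape(-1,3)
for n,c,r,z0 in (("large",(.425,-.01),.03,.074),("round",(.42,.118),.03,.021)):
    m=(np.hypot(Q[:,0]-c[0],Q[:,1]-c[1])<r)&(Q[:,2]>z0)&(Q[:,2]<.09); t=Q[m]
    print(n,len(t),np.median(t[:,2]),(t[:,:2].min(0)+t[:,:2].max(0))/2,np.ptp(t[:,:2],axis=0))
# tray corner / wall pixels, tray3 near end corners & tray2 far end corners (wrist)
for n,u,v in (("t3 nl",237,142),("t3 nr",326,132),("t2 fl",244,283),("t2 fr",327,293),("postgrey",548,100),("board corner",455,152),("iron",535,222)):
    print(n,np.round(P[v,u],4))
for f,l in (("side0",(("tab2",467,334),("tab3",350,138),("post",480,142),("post2",493,165),("cup",575,225))),("scene0",(("tab2",181,265),("tab3",454,363),("post",322,437),("post2",272,428)))):
    _,A=cloud(f)
    for n,u,v in l: print(f,n,np.round(A[v,u],4))
E
```

```text
bench -0.0001616987809770487
large 776 0.07756898368703702 [ 0.42477032 -0.01004772] [0.02398496 0.023347  ]
round 2060 0.024071535287108647 [0.41864189 0.11733921] [0.04067962 0.03952384]
t3 nl [0.5803 0.0619 0.0095]
t3 nr [0.6598 0.0707 0.0009]
t2 fl [ 0.5804 -0.0726  0.0064]
t2 fr [ 0.6621 -0.0846  0.0024]
postgrey [0.8282 0.0943 0.0537]
board corner [0.7727 0.0538 0.0171]
iron [0.8227 0.0021 0.0694]
side0 tab2 [ 0.5929 -0.2554  0.009 ]
side0 tab3 [0.5863 0.3159 0.0079]
side0 post [0.8384 0.1636 0.0479]
side0 post2 [0.8204 0.078  0.0538]
side0 cup [ 0.8533 -0.1442  0.0806]
scene0 tab2 [ 0.5998 -0.2475  0.0071]
scene0 tab3 [0.5887 0.3212 0.006 ]
scene0 post [0.849  0.1787 0.1467]
scene0 post2 [0.833  0.0946 0.0503]
```

step_arm(targets=[[-4,0,0,0,0,0,1],[-4,0,0,0,0,0,1],[-4,0,0,0,0,0,1],[-4,0,0,0,0,0,1],[-1,0,0,0,0,0,1]])

```text
time: 0.57
position: [0.4745, -0.0002, 0.2217]
tool_rot: [-2.22, -2.22, 0.005]
ft_force: [-0.5, 0.2, -0.3]
grip_width: 1.001
grip_force: 0.0
```

step_arm(targets=[[-4,-1,0,0,0,0,1],[-1,0,-2,0,0,0,1],[0,0,-4,0,0,0,1],[0,0,-4,0,0,0,1],[0,0,-4,0,0,0,1]])

```text
time: 0.98
position: [0.4307, -0.0101, 0.082]
tool_rot: [2.22, 2.219, 0.004]
ft_force: [1.2, 0.1, -1.0]
grip_width: 0.998
grip_force: 0.0
```

step_arm(targets=[[0,0,-2,0,0,0,1],[0,0,-1.2,0,0,0,1],[0,0,0,0,0,0,1],[0,0,0,0,0,0,1],[0,0,0,0,0,0,1]])

```text
time: 1.4
position: [0.4312, -0.01, 0.0516]
tool_rot: [2.22, 2.22, 0.002]
ft_force: [-0.1, 0.2, -0.1]
grip_width: 0.999
grip_force: 0.0
```

step_arm(targets=[[-0.6,0,0,0,0,0,1],[0,0,0,0,0,0,1],[0,0,0,0,0,0,1],[0,0,0,0,0,0,1],[0,0,0,0,0,0,1]])

```text
time: 1.82
position: [0.4244, -0.01, 0.051]
tool_rot: [2.221, 2.221, 0.001]
ft_force: [0.2, -0.4, -0.1]
grip_width: 1.002
grip_force: 0.0
```

```bash
python3 -c "
from h import *
print(ctrl.get_state()['joint_positions'])"
```

```text
[ 4.34466356e-02  1.39348223e-02 -8.28202999e-02  2.17546544e+00
  1.53066407e-03  9.51158388e-01 -4.02567604e-02]
```

step_arm(targets=[[0,0,0,0,0,0,0.2],[0,0,0,0,0,0,0.1],[0,0,0,0,0,0,0],[0,0,0,0,0,0,0],[0,0,0,0,0,0,0]], force=20)

```text
time: 2.23
position: [0.424, -0.01, 0.0505]
tool_rot: [2.221, 2.222, -0.0]
ft_force: [0.7, -0.2, -0.3]
grip_width: 0.709
grip_force: 0.0
```

step_arm(targets=[[0,0,0,0,0,0,0],[0,0,0,0,0,0,0],[0,0,0,0,0,0,0],[0,0,0,0,0,0,0],[0,0,0,0,0,0,0]])

```text
time: 2.65
position: [0.424, -0.01, 0.0506]
tool_rot: [2.221, 2.221, 0.0]
ft_force: [0.1, 0.1, -0.0]
grip_width: 0.327
grip_force: 0.0
```

step_arm(targets=[[0,0,0,0,0,0,0],[0,0,0,0,0,0,0],[0,0,0,0,0,0,0],[0,0,1,0,0,0,0],[0,0,3,0,0,0,0]])

```text
time: 3.07
position: [0.4204, -0.0101, 0.0879]
tool_rot: [-2.217, -2.217, 0.01]
ft_force: [-0.4, -0.1, -1.3]
grip_width: 0.268
grip_force: 20.0
```

step_arm(targets=[[0,0,3,0,0,0,0],[0,0,3,0,0,0,0],[2,-2,0,0,0,0,0],[3,-2.5,0,0,0,0,0],[3,-3,0,0,0,0,0]])

```text
time: 3.48
position: [0.5051, -0.0841, 0.1527]
tool_rot: [2.216, 2.223, 0.004]
ft_force: [1.2, -0.1, 0.1]
grip_width: 0.271
grip_force: 19.9
```

step_arm(targets=[[2.5,-3,0,0,0,0,0],[2.5,-3,0,0,0,0,0],[2.5,-3,-1,0,0,0,0],[2.3,-2.5,-1,0,0,0,0],[0,0,-2,0,0,0,0]])

```text
time: 3.9
position: [0.6057, -0.2074, 0.1125]
tool_rot: [2.222, 2.208, 0.001]
ft_force: [-0.7, -1.8, 0.4]
grip_width: 0.264
grip_force: 20.0
```

step_arm(targets=[[0,0,-2,0,0,0,0],[0,0,-2,0,0,0,0],[0,0,-1,0,0,0,0],[0,0,0,0,0,0,0],[0,0,0,0,0,0,0]])

```text
time: 4.32
position: [0.6015, -0.1993, 0.0609]
tool_rot: [-2.221, -2.221, 0.0]
ft_force: [0.1, -0.0, -1.2]
grip_width: 0.268
grip_force: 20.0
```

```bash
python3 - <<'E'
from h import *
shot("side","side1"); im,P=cloud("side1")
cv2.imwrite("pics/side1c.png",cv2.resize(im[200:400,340:560,::-1],None,fx=2.5,fy=2.5))
print(ctrl.get_state()["position"])
E
```

```text
[ 0.60221395 -0.19958162  0.06191059]
```

View pics/side1c.png

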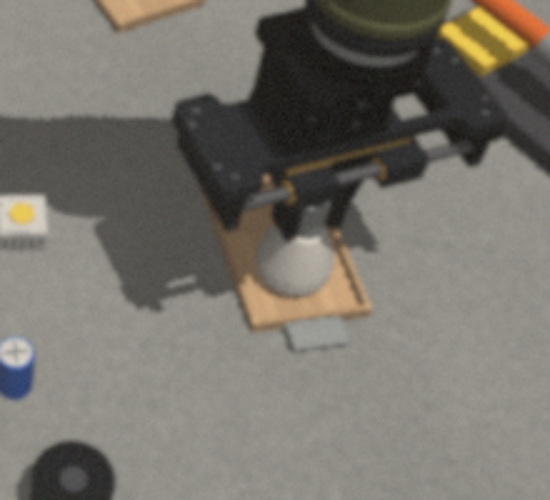

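The body hangs upright over the tab-end compartment of tray2, at crop pixel (295,265). I'll lower it gently.

step_arm(targets=[[0,0,-0.6,0,0,0,0],[0,0,-0.1,0,0,0,0],[0,0,0,0,0,0,0],[0,0,0,0,0,0,0],[0,0,0,0,0,0,0]])

```text
time: 4.78
position: [0.6017, -0.1995, 0.054]
tool_rot: [2.221, 2.221, 0.0]
ft_force: [1.1, -0.8, -0.2]
grip_width: 0.268
grip_force: 20.0
```

step_arm(targets=[[0,0,-0.1,0,0,0,0],[0,0,0,0,0,0,0],[0,0,0,0,0,0,0],[0,0,0,0,0,0,0],[0,0,0,0,0,0,0]])

```text
time: 5.2
position: [0.6021, -0.1996, 0.0535]
tool_rot: [2.221, 2.221, 0.001]
ft_force: [-0.9, 0.8, 4.6]
grip_width: 0.268
grip_force: 19.9
```

Contact at 4.6 N, at the expected height, so I'll release.

step_arm(targets=[[0,0,0,0,0,0,0.4],[0,0,0,0,0,0,0.7],[0,0,0,0,0,0,0.8],[0,0,0,0,0,0,0.8],[0,0,0,0,0,0,0.8]])

```text
time: 5.62
position: [0.6012, -0.1994, 0.0521]
tool_rot: [-2.221, -2.221, 0.001]
ft_force: [-0.1, 0.1, 0.5]
grip_width: 0.563
grip_force: 0.0
```

step_arm(targets=[[0,0,1,0,0,0,1],[0,0,3,0,0,0,1],[0,0,4,0,0,0,1],[-4,1,3,0,0,0,1],[-4,2,0,0,0,0,1]])

```text
time: 6.03
position: [0.5358, -0.176, 0.1641]
tool_rot: [2.216, 2.21, 0.008]
ft_force: [0.2, -0.9, 1.3]
grip_width: 0.939
grip_force: 0.0
```

step_arm(targets=[[-4,1,0,0,0,0,1],[-3,0,0,0,0,0,1],[0,0,0,0,0,0,1],[0,0,0,0,0,0,1],[0,0,0,0,0,0,1]])

```text
time: 6.45
position: [0.4625, -0.1629, 0.1582]
tool_rot: [2.22, 2.22, 0.002]
ft_force: [0.4, 0.3, -0.4]
grip_width: 0.997
grip_force: 0.0
```

```bash
cat > w.py <<'E'
import sys
from h import *
# w.py name x y r zlow zhigh : top face from wrist depth
fn,x,y,r,z0,z1=sys.argv[1],*map(float,sys.argv[2:7])
im,P=shot("wrist",fn); s=ctrl.get_state(); print("tcp",s["position"],R.from_rotvec(s["tool_rot"]).as_matrix()[:,1])
Q=P.reshape(-1,3); m=(np.hypot(Q[:,0]-x,Q[:,1]-y)<r)&(Q[:,2]>z0)&(Q[:,2]<z1); t=Q[m]
if len(t)>10:
    print(len(t),"z",np.median(t[:,2]),"bbox mid",(t[:,:2].min(0)+t[:,:2].max(0))/2,np.ptp(t[:,:2],axis=0),"rect",cv2.minAreaRect((t[:,:2]*1000).astype(np.float32)))
else: print("few points",len(t))
E
python3 w.py w1 .436 -.105 .04 .020 .03
```

```text
tcp [ 0.46283533 -0.16283566  0.15791181] [9.99998029e-01 1.59732533e-04 1.97921380e-03]
2329 z 0.024413863809174596 bbox mid [ 0.43241654 -0.10935476] [0.04182809 0.04112047] rect ((432.3737487792969, -109.6462173461914), (34.13298034667969, 34.034339904785156), 73.57868194580078)
```

View pics/w1.png

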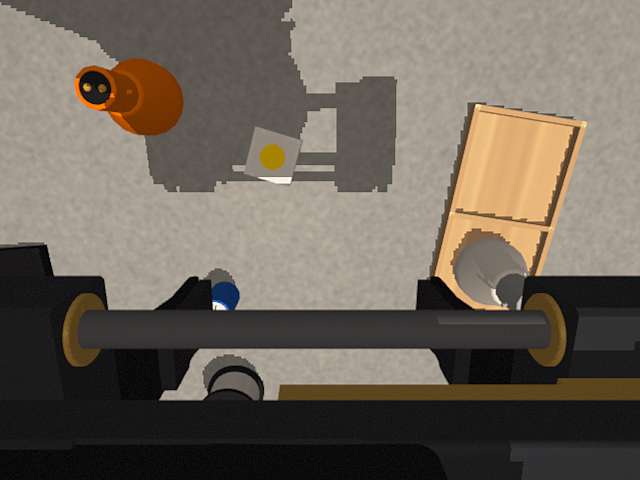

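The wrist view shows the square module at (272,157), about 16° off axis, and the orange decoy at (95,88). The large body stands in tray2's tab-end compartment. I'll turn the grip by +74° so the gripper stays clear of the decoy.

step_arm(targets=[[-1,1,0,0,0,7,1],[-1,1,0,0,0,7,1],[-1,1,0,0,0,7,1],[0,1,0,0,0,7,1],[0,1.3,0,0,0,7,1]])

```text
time: 6.92
position: [0.4323, -0.1098, 0.1573]
tool_rot: [1.443, 2.79, -0.0]
ft_force: [0.2, 0.4, 0.9]
grip_width: 0.998
grip_force: 0.0
```

step_arm(targets=[[0,0,-1,0,0,7,1],[0,0,-1,0,0,7,1],[0,0,-1,0,0,7,1],[0,0,-1,0,0,7,1],[0,0,-1,0,0,7,1]])

```text
time: 7.33
position: [0.4329, -0.1096, 0.1067]
tool_rot: [0.535, 3.095, 0.0]
ft_force: [-0.6, -0.0, -0.4]
grip_width: 1.0
grip_force: 0.0
```

step_arm(targets=[[0,0,-1,0,0,3.6,1],[0,0,0,0,0,0,1],[0,0,0,0,0,0,1],[0,0,0,0,0,0,1],[0,0,0,0,0,0,1]])

```text
time: 7.75
position: [0.4325, -0.1098, 0.0978]
tool_rot: [0.45, 3.108, 0.0]
ft_force: [-0.4, -0.3, -0.1]
grip_width: 0.999
grip_force: 0.0
```

```bash
python3 w.py w2 .432 -.109 .04 .020 .03
```

```text
tcp [ 0.43232939 -0.10980569  0.09781745] [2.83167233e-01 9.59070522e-01 2.29276893e-04]
3138 z 0.024550665089553045 bbox mid [ 0.43197306 -0.10992823] [0.04176334 0.04169752] rect ((432.2238464355469, -109.8665771484375), (34.005149841308594, 34.5492057800293), 74.00675201416016)
```

step_arm(targets=[[0,0,-3,0,0,0,1],[0,0,-3,0,0,0,1],[0,0,-2,0,0,0,1],[0,0,-0.7,0,0,0,1],[0,0,0,0,0,0,1]])

```text
time: 8.22
position: [0.4303, -0.1094, 0.0089]
tool_rot: [-0.448, -3.106, -0.0]
ft_force: [0.4, -0.2, 0.7]
grip_width: 1.001
grip_force: 0.0
```

step_arm(targets=[[0,0,0,0,0,0,0.2],[0,0,0,0,0,0,0],[0,0,0,0,0,0,0],[0,0,0,0,0,0,0],[0,0,0,0,0,0,0]])

```text
time: 8.63
position: [0.4322, -0.1098, 0.0109]
tool_rot: [0.448, 3.108, 0.0]
ft_force: [-1.0, -0.9, -0.4]
grip_width: 0.705
grip_force: 0.0
```

step_arm(targets=[[0,0,0,0,0,0,0],[0,0,0,0,0,0,0],[0,0,0,0,0,0,0],[0,0,0,0,0,0,0],[0,0,0,0,0,0,0]])

```text
time: 9.05
position: [0.4315, -0.1096, 0.0101]
tool_rot: [-0.448, -3.109, -0.0]
ft_force: [-0.1, -0.7, 1.2]
grip_width: 0.386
grip_force: 20.0
```

step_arm(targets=[[0,0,1,0,0,0,0],[0,0,3,0,0,0,0],[0,0,3,0,0,0,0],[1,0,1,0,0,-7,0],[2,0,0,0,0,-7,0]])

```text
time: 9.47
position: [0.4627, -0.1104, 0.094]
tool_rot: [0.833, 3.024, 0.001]
ft_force: [0.1, 0.8, -0.3]
grip_width: 0.388
grip_force: 20.0
```

step_arm(targets=[[2,0,0,0,0,-7,0],[2,0,0,0,0,-7,0],[2,0,0,0,0,-7,0],[2,0,0,0,0,-7,0],[2,0,0,0,0,-7,0]])

```text
time: 9.88
position: [0.5624, -0.1097, 0.0907]
tool_rot: [1.705, 2.638, 0.0]
ft_force: [0.1, 0.3, -0.5]
grip_width: 0.386
grip_force: 20.0
```

step_arm(targets=[[2,0,0,0,0,-7,0],[2,-0.5,0,0,0,-7,0],[1,-0.5,0,0,0,-7,0],[0.3,0,0,0,0,-7,0],[0,0,0,0,0,-5,0]])

```text
time: 10.3
position: [0.6154, -0.12, 0.0904]
tool_rot: [2.384, 2.045, -0.0]
ft_force: [-0.5, 0.3, 0.4]
grip_width: 0.387
grip_force: 20.0
```

step_arm(targets=[[0,0,-3,0,0,0,0],[0,0,-3,0,0,0,0],[0,0,-0.5,0,0,0,0],[0,0,0,0,0,0,0],[0,0,0,0,0,0,0]])

```text
time: 10.72
position: [0.6149, -0.1198, 0.0261]
tool_rot: [2.378, 2.052, 0.0]
ft_force: [1.2, -0.4, -0.4]
grip_width: 0.385
grip_force: 20.0
```

```bash
python3 - <<'E'
from h import *
im,P=shot("side","side2")
cv2.imwrite("pics/side2c.png",cv2.resize(im[200:360,340:560,::-1],None,fx=2.5,fy=2.5))
print(ctrl.get_state()["position"])
E
```

```text
[ 0.61572874 -0.11994154  0.02692911]
```

View pics/side2c.png

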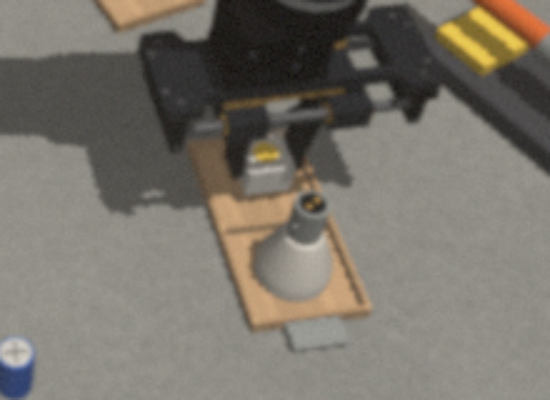

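The large body stands upright in the tab-end compartment, crop (295,265). The square module hangs over the second compartment, (265,175).

step_arm(targets=[[0,0,-1,0,0,0,0],[0,0,-0.2,0,0,0,0],[0,0,0,0,0,0,0],[0,0,0,0,0,0,0],[0,0,0,0,0,0,0]])

```text
time: 11.18
position: [0.6146, -0.1197, 0.0134]
tool_rot: [2.378, 2.053, 0.0]
ft_force: [-0.8, -0.6, -0.3]
grip_width: 0.388
grip_force: 20.0
```

step_arm(targets=[[0,0,-0.1,0,0,0,0],[0,0,0,0,0,0,0],[0,0,0,0,0,0,0],[0,0,0,0,0,0,0],[0,0,0,0,0,0,0]])

```text
time: 11.6
position: [0.6147, -0.1198, 0.0131]
tool_rot: [2.378, 2.053, 0.0]
ft_force: [-2.1, 0.5, 5.1]
grip_width: 0.393
grip_force: 20.0
```

step_arm(targets=[[0,0,0,0,0,0,0.6],[0,0,0,0,0,0,0.7],[0,0,0,0,0,0,0.7],[0,0,0,0,0,0,0.7],[0,0,0,0,0,0,0.7]])

```text
time: 12.02
position: [0.6145, -0.1196, 0.0119]
tool_rot: [-2.378, -2.053, 0.0]
ft_force: [0.0, 0.3, -0.0]
grip_width: 0.66
grip_force: 0.0
```

step_arm(targets=[[0,0,1,0,0,0,0.7],[0,0,3,0,0,0,0.8],[0,0,4,0,0,0,1],[0,0,4,0,0,0,1],[-1,3,2,0,0,0,1]])

```text
time: 12.43
position: [0.6075, -0.0977, 0.1585]
tool_rot: [2.38, 2.035, 0.005]
ft_force: [2.4, -1.1, 1.8]
grip_width: 0.915
grip_force: 0.0
```

step_arm(targets=[[-1.5,3.5,0,0,0,0,1],[-1.5,3.5,0,0,0,0,1],[-1.5,3.5,0,0,0,0,1],[-1.5,3.5,0,0,0,0,1],[-2,3.5,0,0,0,0,1]])

```text
time: 12.85
position: [0.5243, 0.0867, 0.1532]
tool_rot: [2.378, 2.051, 0.003]
ft_force: [0.7, -0.1, -0.1]
grip_width: 1.003
grip_force: 0.0
```

step_arm(targets=[[-2,3.5,0,0,0,0,1],[-2,3.5,0,0,0,0,1],[-2,3.5,0,0,0,0,1],[-2.5,3.5,0,0,0,0,1],[-2.5,3.5,0,0,0,0,1]])

```text
time: 13.27
position: [0.415, 0.2596, 0.1531]
tool_rot: [2.378, 2.052, 0.002]
ft_force: [0.9, 0.2, 0.1]
grip_width: 1.001
grip_force: 0.0
```

step_arm(targets=[[0,0,0,0,0,0,1],[0,0,0,0,0,0,1],[0,0,0,0,0,0,1],[0,0,0,0,0,0,1],[0,0,0,0,0,0,1]])

```text
time: 13.68
position: [0.4172, 0.2566, 0.1523]
tool_rot: [2.381, 2.049, 0.0]
ft_force: [0.2, -0.3, -0.2]
grip_width: 1.0
grip_force: 0.0
```

```bash
python3 w.py w3 .3755 .320 .03 .053 .065
```

```text
tcp [0.41701545 0.25677707 0.15215686] [ 9.88835647e-01 -1.49010195e-01  1.57627662e-04]
805 z 0.05593989729147414 bbox mid [0.37344492 0.32038656] [0.01921516 0.0196051 ] rect ((373.46051025390625, 320.5256042480469), (19.177438735961914, 19.265928268432617), 8.38589859008789)
```

step_arm(targets=[[-2,3,0,0,0,0,1],[-2.3,3.4,0,0,0,0,1],[0,0,-3,0,0,0,1],[0,0,-3,0,0,0,1],[0,0,0,0,0,0,1]])

```text
time: 14.15
position: [0.3702, 0.3191, 0.0871]
tool_rot: [2.378, 2.053, -0.015]
ft_force: [-1.1, -1.1, -1.3]
grip_width: 0.998
grip_force: 0.0
```

step_arm(targets=[[0,0,-3,0,0,0,0.9],[0,0,-2,0,0,0,0.8],[0,0,-1.1,0,0,0,0.7],[0,0,0,0,0,0,0.6],[0,0,0,0,0,0,0.5]])

```text
time: 14.57
position: [0.3738, 0.3219, 0.0318]
tool_rot: [2.379, 2.051, 0.0]
ft_force: [0.1, -0.7, -0.5]
grip_width: 0.708
grip_force: 0.0
```

step_arm(targets=[[0,0,0,0,0,0,0.1],[0,0,0,0,0,0,0],[0,0,0,0,0,0,0],[0,0,0,0,0,0,0],[0,0,0,0,0,0,0]])

```text
time: 14.98
position: [0.3733, 0.3224, 0.0317]
tool_rot: [2.378, 2.053, 0.002]
ft_force: [0.8, -0.3, 1.1]
grip_width: 0.328
grip_force: 0.0
```

step_arm(targets=[[0,0,0,0,0,0,0],[0,0,0,0,0,0,0],[0,0,0,0,0,0,0],[0,0,0,0,0,0,0],[0,0,0,0,0,0,0]])

```text
time: 15.4
position: [0.3732, 0.3222, 0.0312]
tool_rot: [2.378, 2.053, 0.0]
ft_force: [-0.4, -0.8, 1.6]
grip_width: 0.226
grip_force: 19.9
```

step_arm(targets=[[0,0,1,0,0,0,0],[0,0,3,0,0,0,0],[0,0,3,0,0,0,0],[2,-0.4,0,0,0,0,0],[3,-1,0,0,0,0,0]])

```text
time: 15.82
position: [0.4223, 0.3115, 0.1043]
tool_rot: [-2.371, -2.059, -0.008]
ft_force: [0.5, 0.3, -0.6]
grip_width: 0.224
grip_force: 19.9
```

step_arm(targets=[[3.5,-1,0,0,0,5,0],[3.5,-1,0,0,0,5,0],[3.5,-1,0,0,0,5,0],[3.5,-1,0,0,0,0,0],[3.4,0,0,0,0,0,0]])

```text
time: 16.23
position: [0.5994, 0.2646, 0.1016]
tool_rot: [2.092, 2.341, -0.002]
ft_force: [0.4, -0.6, 0.2]
grip_width: 0.221
grip_force: 19.9
```

step_arm(targets=[[0,0,-2,0,0,0,0],[0,0,-2,0,0,0,0],[0,0,-1.5,0,0,0,0],[0,0,0,0,0,0,0],[0,0,0,0,0,0,0]])

```text
time: 16.65
position: [0.5964, 0.2679, 0.0456]
tool_rot: [-2.089, -2.345, 0.003]
ft_force: [0.9, -0.1, -1.2]
grip_width: 0.221
grip_force: 19.9
```

```bash
python3 - <<'E'
from h import *
im,P=shot("scene","sc1")
cv2.imwrite("pics/sc1c.png",cv2.resize(im[240:420,260:500,::-1],None,fx=2.5,fy=2.5))
print(ctrl.get_state()["position"])
E
```

```text
[0.59727592 0.26838681 0.0468929 ]
```

View pics/sc1c.png

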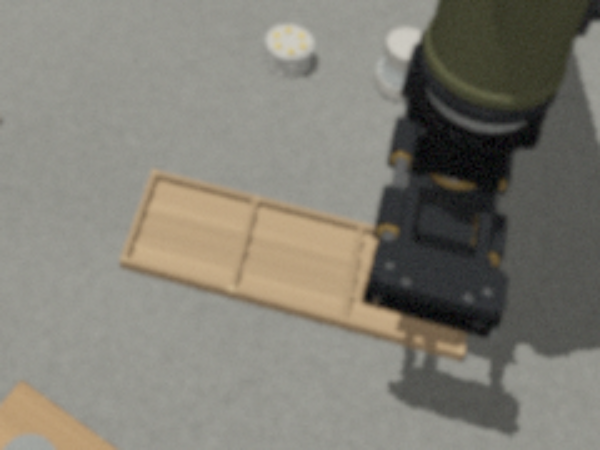

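The gripper covers tray3's tab-end compartment (crop 435,290), and the other two are empty. I'll lower.

step_arm(targets=[[0,0,-0.8,0,0,0,0],[0,0,-0.3,0,0,0,0],[0,0,0,0,0,0,0],[0,0,0,0,0,0,0],[0,0,0,0,0,0,0]])

```text
time: 17.12
position: [0.5973, 0.2682, 0.0355]
tool_rot: [2.09, 2.346, 0.001]
ft_force: [-0.5, 0.7, -1.1]
grip_width: 0.222
grip_force: 19.9
```

step_arm(targets=[[0,0,-0.1,0,0,0,0],[0,0,0,0,0,0,0],[0,0,0,0,0,0,0],[0,0,0,0,0,0,0],[0,0,0,0,0,0,0]])

```text
time: 17.53
position: [0.5973, 0.2682, 0.0343]
tool_rot: [2.09, 2.345, 0.001]
ft_force: [0.1, 0.6, 0.4]
grip_width: 0.223
grip_force: 19.9
```

step_arm(targets=[[0,0,-0.1,0,0,0,0],[0,0,0,0,0,0,0],[0,0,0,0,0,0,0],[0,0,0,0,0,0,0],[0,0,0,0,0,0,0]])

```text
time: 17.95
position: [0.5975, 0.2683, 0.0342]
tool_rot: [2.09, 2.345, 0.001]
ft_force: [-0.8, -0.1, 6.0]
grip_width: 0.22
grip_force: 19.9
```

step_arm(targets=[[0,0,0,0,0,0,0.4],[0,0,0,0,0,0,0.7],[0,0,0,0,0,0,0.8],[0,0,0,0,0,0,0.8],[0,0,0,0,0,0,0.8]])

```text
time: 18.37
position: [0.5969, 0.268, 0.0327]
tool_rot: [-2.09, -2.346, 0.001]
ft_force: [0.4, -0.7, -0.5]
grip_width: 0.517
grip_force: 0.0
```

step_arm(targets=[[0,0,1,0,0,0,0.8],[0,0,3,0,0,0,1],[0,0,4,0,0,0,1],[-2,-3,3,0,0,0,1],[-2,-3,0,0,0,0,1]])

```text
time: 18.78
position: [0.5632, 0.2153, 0.1475]
tool_rot: [2.082, 2.346, 0.02]
ft_force: [1.3, -0.1, 1.2]
grip_width: 0.896
grip_force: 0.0
```

step_arm(targets=[[-3,-2.8,0,0,0,0,1],[-3,-2.8,0,0,0,0,1],[-3,-2.8,0,0,0,0,1],[-3,-2.8,0,0,0,0,1],[-1,-2.8,0,0,0,0,1]])

```text
time: 19.2
position: [0.4255, 0.0706, 0.14]
tool_rot: [-2.087, -2.346, 0.002]
ft_force: [0.8, -0.1, 0.1]
grip_width: 0.999
grip_force: 0.0
```

step_arm(targets=[[0,0,0,0,0,0,1],[0,0,0,0,0,0,1],[0,0,0,0,0,0,1],[0,0,0,0,0,0,1],[0,0,0,0,0,0,1]])

```text
time: 19.62
position: [0.4298, 0.0726, 0.1399]
tool_rot: [2.088, 2.348, 0.0]
ft_force: [-0.4, 0.2, 0.0]
grip_width: 0.999
grip_force: 0.0
```

```bash
python3 w.py w4 .4186 .1173 .04 .020 .03; python3 - <<'E'
from h import *
im,P=cloud("w4")
Q=P.reshape(-1,3)
E
```

```text
tcp [0.42969206 0.07249932 0.13971695] [ 9.93162940e-01  1.16736190e-01 -1.89500167e-04]
2778 z 0.02442164388591725 bbox mid [0.41840164 0.11747619] [0.03990843 0.0397949 ] rect ((418.4092102050781, 117.2291259765625), (39.48664855957031, 39.381446838378906), 52.70700454711914)
```

View pics/w4.png

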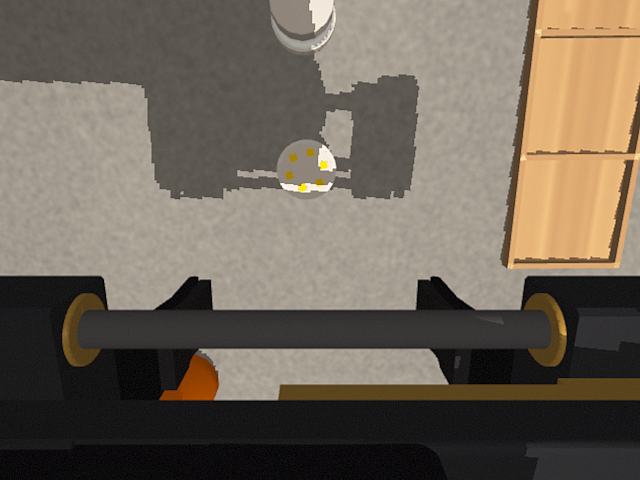

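The round module is at (305,168), clear of the glue pot at (303,20). I'll grasp it.

step_arm(targets=[[-1.1,2,0,0,0,0,1],[0,2.5,0,0,0,0,1],[0,0,-3,0,0,0,1],[0,0,-3,0,0,0,1],[0,0,0,0,0,0,1]])

```text
time: 20.08
position: [0.4143, 0.1162, 0.075]
tool_rot: [-2.084, -2.344, 0.013]
ft_force: [-1.2, -0.3, -0.6]
grip_width: 0.995
grip_force: 0.0
```

step_arm(targets=[[0,0,-3,0,0,0,1],[0,0,-2.4,0,0,0,1],[0,0,-1.5,0,0,0,1],[0,0,0,0,0,0,1],[0,0,0,0,0,0,1]])

```text
time: 20.5
position: [0.4184, 0.1166, 0.0111]
tool_rot: [-2.089, -2.345, 0.002]
ft_force: [0.5, -0.4, 0.7]
grip_width: 1.0
grip_force: 0.0
```

step_arm(targets=[[0,0,0,0,0,0,0.2],[0,0,0,0,0,0,0],[0,0,0,0,0,0,0],[0,0,0,0,0,0,0],[0,0,0,0,0,0,0]])

```text
time: 20.92
position: [0.4188, 0.1166, 0.0114]
tool_rot: [2.089, 2.345, 0.002]
ft_force: [-0.8, -0.3, -0.1]
grip_width: 0.711
grip_force: 0.0
```

step_arm(targets=[[0,0,0,0,0,0,0],[0,0,0,0,0,0,0],[0,0,0,0,0,0,0],[0,0,0,0,0,0,0],[0,0,0,0,0,0,0]])

```text
time: 21.33
position: [0.4183, 0.1165, 0.0108]
tool_rot: [2.09, 2.346, -0.0]
ft_force: [0.2, 0.8, 1.0]
grip_width: 0.45
grip_force: 20.0
```

step_arm(targets=[[0,0,1,0,0,0,0],[0,0,3,0,0,0,0],[0,0,3,0,0,0,0],[2,1,0,0,0,0,0],[3,1.2,0,0,0,0,0]])

```text
time: 21.75
position: [0.4689, 0.1386, 0.0839]
tool_rot: [2.089, 2.343, 0.005]
ft_force: [0.1, -0.0, -0.9]
grip_width: 0.456
grip_force: 20.0
```

step_arm(targets=[[3.5,1.2,0,0,0,0,0],[3.5,1.2,0,0,0,0,0],[3.5,1.2,0,0,0,0,0],[2.3,1.2,0,0,0,0,0],[1,0.1,0,0,0,0,0]])

```text
time: 22.17
position: [0.6092, 0.1902, 0.0811]
tool_rot: [2.088, 2.347, 0.004]
ft_force: [-0.7, -0.2, -0.1]
grip_width: 0.451
grip_force: 20.0
```

step_arm(targets=[[0,0,-3,0,0,0,0],[0,0,-2.5,0,0,0,0],[0,0,0,0,0,0,0],[0,0,0,0,0,0,0],[0,0,0,0,0,0,0]])

```text
time: 22.58
position: [0.607, 0.1878, 0.0273]
tool_rot: [2.089, 2.345, 0.002]
ft_force: [0.3, 0.2, -0.4]
grip_width: 0.453
grip_force: 20.0
```

```bash
python3 - <<'E'
from h import *
im,P=shot("side","side3")
cv2.imwrite("pics/side3c.png",cv2.resize(im[110:240,320:480,::-1],None,fx=3.5,fy=3.5))
print(ctrl.get_state()["position"])
E
```

```text
[0.60755519 0.18792459 0.02792747]
```

View pics/side3c.png

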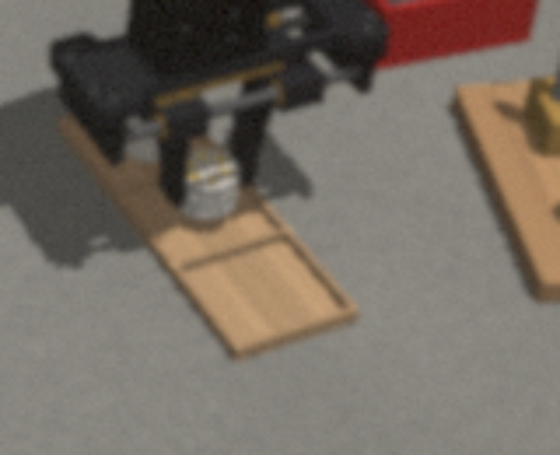

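The round module hangs level over the middle compartment, crop (212,190), with the third compartment empty at (265,295). I'll lower it.

step_arm(targets=[[0,0,-1,0,0,0,0],[0,0,-0.3,0,0,0,0],[0,0,0,0,0,0,0],[0,0,0,0,0,0,0],[0,0,0,0,0,0,0]])

```text
time: 23.05
position: [0.6071, 0.1877, 0.0136]
tool_rot: [2.089, 2.345, 0.002]
ft_force: [0.8, 0.7, 2.8]
grip_width: 0.455
grip_force: 20.0
```

step_arm(targets=[[0,0,-0.1,0,0,0,0],[0,0,0,0,0,0,0],[0,0,0,0,0,0,0],[0,0,0,0,0,0,0],[0,0,0,0,0,0,0]])

```text
time: 23.47
position: [0.607, 0.1877, 0.0135]
tool_rot: [2.089, 2.345, 0.002]
ft_force: [-1.7, -0.7, 9.1]
grip_width: 0.453
grip_force: 20.0
```

step_arm(targets=[[0,0,0.1,0,0,0,0.5],[0,0,0,0,0,0,0.7],[0,0,0,0,0,0,0.75],[0,0,0,0,0,0,0.75],[0,0,0,0,0,0,0.75]])

```text
time: 23.88
position: [0.6059, 0.1873, 0.0122]
tool_rot: [-2.09, -2.345, 0.001]
ft_force: [-0.3, -0.3, -0.2]
grip_width: 0.703
grip_force: 0.0
```

step_arm(targets=[[0,0,1,0,0,0,0.75],[0,0,3,0,0,0,1],[0,0,4,0,0,0,1],[0,0,4,0,0,0,1],[-1,-3,2,0,0,0,1]])

```text
time: 24.3
position: [0.5987, 0.1657, 0.159]
tool_rot: [2.079, 2.354, 0.018]
ft_force: [0.5, 1.3, 1.2]
grip_width: 0.956
grip_force: 0.0
```

step_arm(targets=[[0,-3.5,0,0,0,0,1],[0,-4,0,0,0,0,1],[0,-4,0,0,0,0,1],[-1,-4,0,0,0,0,1],[-1.5,-4,0,0,0,0,1]])

```text
time: 24.72
position: [0.572, -0.0386, 0.1536]
tool_rot: [2.089, 2.344, 0.002]
ft_force: [-0.3, 0.4, 0.4]
grip_width: 0.994
grip_force: 0.0
```

step_arm(targets=[[-2,-3.5,0,0,0,0,1],[-2,-3.5,0,0,0,0,1],[-2,-3.5,0,0,0,0,1],[-2,-3.5,0,0,0,0,1],[-2,-3.5,0,0,0,0,1]])

```text
time: 25.13
position: [0.4705, -0.213, 0.1537]
tool_rot: [2.089, 2.345, 0.001]
ft_force: [0.9, -0.4, -0.0]
grip_width: 1.0
grip_force: 0.0
```

step_arm(targets=[[-2,-3,0,0,0,0,1],[-2,-3,0,0,0,0,1],[-1,0,0,0,0,0,1],[0,0,0,0,0,0,1],[0,0,0,0,0,0,1]])

```text
time: 25.55
position: [0.422, -0.2712, 0.1534]
tool_rot: [2.09, 2.344, 0.002]
ft_force: [0.2, 0.9, 0.8]
grip_width: 1.001
grip_force: 0.0
```

```bash
python3 w.py w5 .388 -.225 .03 .036 .05
```

```text
tcp [ 0.42274056 -0.27045485  0.15326361] [0.99320511 0.11636724 0.00150802]
1086 z 0.040044314969102546 bbox mid [ 0.38766664 -0.2239346 ] [0.02442491 0.02446172] rect ((387.69287109375, -223.85940551757812), (24.42801284790039, 24.05697250366211), 50.5117301940918)
```

step_arm(targets=[[-1.5,2,0,0,0,0,1],[-2,2.7,0,0,0,0,1],[0,0,-3,0,0,0,1],[0,0,-3,0,0,0,1],[0,0,0,0,0,0,1]])

```text
time: 26.02
position: [0.3844, -0.2209, 0.0887]
tool_rot: [-2.08, -2.345, 0.003]
ft_force: [-1.1, 0.2, -0.6]
grip_width: 1.0
grip_force: 0.0
```

step_arm(targets=[[0,0,-3,0,0,0,1],[0,0,-3,0,0,0,1],[0,0,-1.9,0,0,0,1],[0,0,0,0,0,0,1],[0,0,0,0,0,0,1]])

```text
time: 26.43
position: [0.3873, -0.2239, 0.0141]
tool_rot: [-2.087, -2.346, 0.001]
ft_force: [0.4, 0.5, 0.4]
grip_width: 1.0
grip_force: 0.0
```

step_arm(targets=[[0,0,0,0,0,0,0.2],[0,0,0,0,0,0,0],[0,0,0,0,0,0,0],[0,0,0,0,0,0,0],[0,0,0,0,0,0,0]])

```text
time: 26.85
position: [0.3872, -0.2248, 0.0145]
tool_rot: [2.089, 2.345, 0.001]
ft_force: [0.0, 0.5, 0.4]
grip_width: 0.703
grip_force: 0.0
```

step_arm(targets=[[0,0,0,0,0,0,0],[0,0,0,0,0,0,0],[0,0,0,0,0,0,0],[0,0,0,0,0,0,0],[0,0,0,0,0,0,0]])

```text
time: 27.27
position: [0.3867, -0.2245, 0.0137]
tool_rot: [-2.09, -2.346, 0.0]
ft_force: [0.8, -0.1, 0.8]
grip_width: 0.326
grip_force: 0.2
```

step_arm(targets=[[0,0,0,0,0,0,0],[0,0,0,0,0,0,0],[0,0,0,0,0,0,0],[0,0,0,0,0,0,0],[0,0,0,0,0,0,0]])

```text
time: 27.68
position: [0.3867, -0.2245, 0.0137]
tool_rot: [-2.09, -2.346, -0.0]
ft_force: [0.2, 0.0, -1.4]
grip_width: 0.277
grip_force: 20.0
```

step_arm(targets=[[0,0,1,0,0,0,0],[0,0,3,0,0,0,0],[0,0,4,0,0,0,0],[0,0,4,0,0,0,0],[2,1,0,0,0,0,0]])

```text
time: 28.1
position: [0.4085, -0.2191, 0.1424]
tool_rot: [2.088, 2.331, 0.005]
ft_force: [2.1, -1.5, 0.7]
grip_width: 0.283
grip_force: 20.0
```

step_arm(targets=[[3,2,0,0,0,0,0],[3,2.5,0,0,0,0,0],[3,2.5,0,0,0,0,0],[3,2.5,0,0,0,0,0],[3,2.5,0,0,0,0,0]])

```text
time: 28.52
position: [0.5579, -0.0933, 0.1347]
tool_rot: [2.09, 2.345, 0.001]
ft_force: [-0.4, -0.3, 0.2]
grip_width: 0.281
grip_force: 20.0
```

step_arm(targets=[[2,3.5,0,0,0,0,0],[2,3.5,0,0,0,0,0],[1.9,3.5,0,0,0,0,0],[0,3.5,0,0,0,0,0],[0,3.5,0,0,0,0,0]])

```text
time: 28.93
position: [0.6163, 0.0822, 0.1342]
tool_rot: [2.09, 2.345, 0.0]
ft_force: [-0.3, -0.1, -0.5]
grip_width: 0.279
grip_force: 20.0
```

step_arm(targets=[[0,2,0,0,0,0,0],[0,0.7,-2,0,0,0,0],[0,0,-4,0,0,0,0],[0,0,-3,0,0,0,0],[0,0,0,0,0,0,0]])

```text
time: 29.35
position: [0.6104, 0.1066, 0.0376]
tool_rot: [-2.084, -2.341, 0.015]
ft_force: [-1.3, -0.0, -1.1]
grip_width: 0.285
grip_force: 20.0
```

step_arm(targets=[[0,0,-1,0,0,0,0],[0,0,0,0,0,0,0],[0,0,0,0,0,0,0],[0,0,0,0,0,0,0],[0,0,0,0,0,0,0]])

```text
time: 29.77
position: [0.6171, 0.1075, 0.0357]
tool_rot: [2.089, 2.344, 0.004]
ft_force: [-0.2, -0.4, -0.7]
grip_width: 0.273
grip_force: 20.0
```

```bash
python3 - <<'E'
from h import *
im,P=shot("side","side4")
cv2.imwrite("pics/side4c.png",cv2.resize(im[110:240,320:480,::-1],None,fx=3.5,fy=3.5))
print(ctrl.get_state()["position"])
E
```

```text
[0.61678066 0.10756575 0.03541336]
```

View pics/side4c.png

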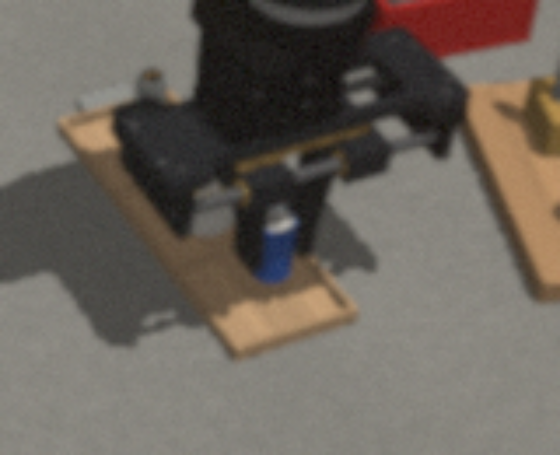

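The capacitor hangs upright over the third compartment, crop (275,250), and the small body's cap shows at the tab end (150,82). I'll lower it.

step_arm(targets=[[0,0,-1,0,0,0,0],[0,0,-0.5,0,0,0,0],[0,0,-0.2,0,0,0,0],[0,0,0,0,0,0,0],[0,0,0,0,0,0,0]])

```text
time: 30.23
position: [0.6151, 0.1073, 0.0167]
tool_rot: [-2.089, -2.345, 0.002]
ft_force: [-2.8, -0.2, 4.1]
grip_width: 0.282
grip_force: 20.0
```

step_arm(targets=[[0,0,-0.1,0,0,0,0],[0,0,0,0,0,0,0],[0,0,0,0,0,0,0],[0,0,0,0,0,0,0],[0,0,0,0,0,0,0]])

```text
time: 30.65
position: [0.6152, 0.1073, 0.0166]
tool_rot: [-2.089, -2.345, 0.002]
ft_force: [-4.1, -1.2, 9.2]
grip_width: 0.285
grip_force: 20.0
```

step_arm(targets=[[0,0,0.1,0,0,0,0.3],[0,0,0,0,0,0,0.5],[0,0,0,0,0,0,0.65],[0,0,0,0,0,0,0.7],[0,0,0,0,0,0,0.7]])

```text
time: 31.07
position: [0.6155, 0.1074, 0.0162]
tool_rot: [-2.09, -2.346, 0.001]
ft_force: [0.2, 0.2, -0.4]
grip_width: 0.521
grip_force: 0.0
```

step_arm(targets=[[0,0,1,0,0,0,0.7],[0,0,3,0,0,0,0.8],[0,0,4,0,0,0,1],[0,0,4,0,0,0,1],[0,0,4,0,0,0,1]])

```text
time: 31.48
position: [0.6154, 0.1074, 0.1791]
tool_rot: [2.09, 2.346, 0.0]
ft_force: [0.2, -0.2, -0.1]
grip_width: 0.899
grip_force: 0.0
```

step_arm(targets=[[-2,-3,3,0,0,0,1],[-3,-3,3,0,0,0,1],[-3,-3,0,0,0,0,1],[-3,-2,0,0,0,0,1],[0,0,0,0,0,0,1]])

```text
time: 31.9
position: [0.5098, 0.0015, 0.2285]
tool_rot: [2.098, 2.338, -0.005]
ft_force: [0.5, -0.5, -0.6]
grip_width: 0.998
grip_force: 0.0
```

```bash
python3 - <<'E'
from h import *
im,Ps=shot("side","side5"); _,Pc=shot("scene","sc5"); 
for f,P in (("side",Ps),("scene",Pc)):
    Q=P.reshape(-1,3)
    for n,c,z0,z1 in (("large",(.602,-.1995),.074,.09),("square",(.615,-.12),.021,.034),("small",(.5973,.268),.053,.067),("round",(.607,.188),.021,.034),("cap",(.6152,.1073),.037,.05),("reel",(.394,-.3145),.033,.045),("glue",(.4073,.211),.047,.06)):
        t=Q[(np.hypot(*(Q[:,:2]-c).T)<.035)&(Q[:,2]>z0)&(Q[:,2]<z1)]
        print(f,n,len(t), len(t)>5 and (round(np.median(t[:,2]),4),np.round((t[:,:2].min(0)+t[:,:2].max(0))/2,4)))
cv2.imwrite("pics/side5c.png",cv2.resize(im[100:440,200:540,::-1],(600,600)))
E
```

```text
side large 165 (np.float64(0.0808), array([ 0.6011, -0.2004]))
side square 322 (np.float64(0.0275), array([ 0.6133, -0.1226]))
side small 51 (np.float64(0.0588), array([0.5977, 0.2644]))
side round 195 (np.float64(0.0274), array([0.6066, 0.1863]))
side cap 92 (np.float64(0.043), array([0.6146, 0.1043]))
side reel 858 (np.float64(0.0384), array([ 0.3929, -0.3154]))
side glue 165 (np.float64(0.0518), array([0.406 , 0.2107]))
scene large 102 (np.float64(0.0794), array([ 0.6037, -0.1976]))
scene square 270 (np.float64(0.026), array([ 0.6155, -0.1195]))
scene small 110 (np.float64(0.058), array([0.5996, 0.2677]))
scene round 376 (np.float64(0.0264), array([0.6081, 0.1898]))
scene cap 140 (np.float64(0.0421), array([0.6166, 0.1091]))
scene reel 234 (np.float64(0.0356), array([ 0.3945, -0.3123]))
scene glue 202 (np.float64(0.0508), array([0.408 , 0.2134]))
```

View pics/side5c.png

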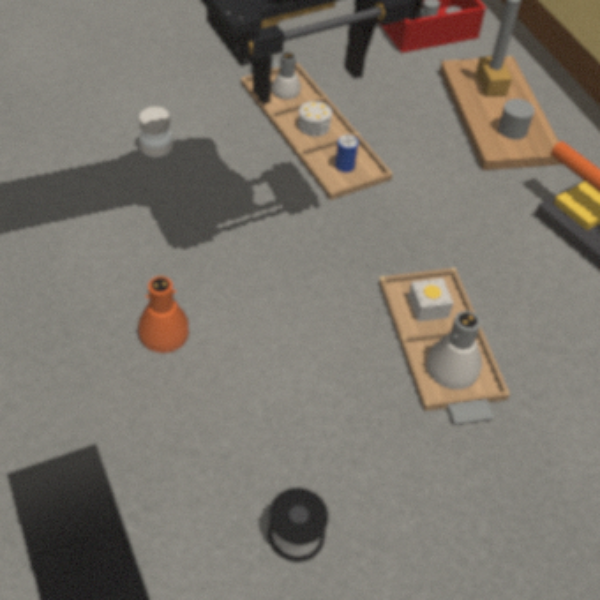

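All five parts stand upright in their compartments. In tray2 the large body is at the tab end (455,360) and the square module next (432,298). In tray3, from the tab end, are the small body (287,78), round module (315,118) and capacitor (347,153). Their tops sit about 3 mm above the part heights, which matches the tray floor. The reel and pot haven't moved.

```bash
python3 -c "
from bench import ctrl
print(ctrl.close_job())"
```

```text
the job is handed in; nothing more can be done
None
```

Both lamp kits are made up and handed in at about 32 s: all five parts stand upright in their compartments in the order asked, and the solder reel and glue pot were left where they were.

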